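True up a leaning upright with a square and hold it

ROBOT

A 6-joint arm with a two-finger parallel gripper is mounted at the origin on a cart in front of the work surface, level with it; the furniture and walls round the work are solid. World frame = base frame: x ahead of the robot, y to its left, z up, the work surface at z = 0. Lengths are in m, angles in rad, forces in N, time in s.
With the tool pointing down it reaches from about 0.325 to 0.75 m from the base axis. Payload 7.6 kg.
Tool frame: the origin (TCP) lies midway between the tips of the shut fingers; the grasp point (between the pads) lies behind it (ctrl.hold_point_z is the y of the grasp point in the tool frame, in m); y points along the fingers, x is the direction in which the jaws open and shut, and the axes are right-handed (so a half turn about y gives the same grasp; the last joint's range is limited). The gripper opens to 85 mm and grips with 20 to 120 N. Pads are 22 mm wide; open, the fingers measure 114 mm over their backs; the gripper's body (76 mm by 85 mm) begins 54 mm behind the grasp point. The pads swing forward as they close: fully open they stand 13 mm farther back than shut.
Start: joints at [1.172, 0.052, 1.401, -0, 1.689, -0.07], TCP at [0.17, 0.497, 0.231] pointing down, gripper open.
Joint ranges: [-2.9, 2.9], [-0.91, 2.17], [0.12, 2.37], [-1.06, 4.2], [0.26, 2.73], [-2.93, 2.93]. Speed limits (rad/s): [2.57, 2.57, 3.01, 3.14, 3.14, 3.14].

INTERFACE

Orientations are given as [roll, pitch, yaw] about the fixed x, y, z axes, in that order (R = Rz(yaw) Ry(pitch) Rx(roll)).
In Python, from station import readout, vision, job_done, ctrl gives the robot as it stands.
- The arm moves only by the tool move_arm, never from a script. Its argument "plan" is a list of rows, each a list of 5 numbers: the shift along the tool's x, y, z as a fraction of full scale, then the turn about the tool's y as a fraction of full scale, then the closure, from 0 (fully open) to 1 (shut). In form: [[x, y, z, yaw, hand], ...]. A call has 1 to 5 rows; each row is the pose to reach, as a shift and turn from the pose commanded when the call began, along the tool's axes at that moment; what a row does not reach only later rows make up. Full scale, the value 1, is 1000 mm for a shift and 60 degrees for a turn. A row lasts 1/12 s, in which the tool goes at most 41.7 mm and 7.16 degrees, less where a joint would pass 70% of its speed; a pose out of reach is approached as far as the arm can. A call with a number of a shift or a turn outside -1 to 1 is refused whole. A call with a gripper value outside its range is refused whole. The fingers move at their own pace and stop on an object; "force" is the grip in N (left out, the last holds). Time passes only in rows, so rows that repeat a pose let the fingers close. It gives the time, the measured TCP pose, the force and the opening at its end, in the units of the state.
- readout.get_obs(): the state, without advancing time (a new reading comes with each control period).
- vision.capture(name): name is "side" or "top"; returns the picture (400x640x3 uint8, red, green, blue); there is no depth.
- vision.calibration(name): a dict with "mtx" (3x3 intrinsics, pixels), "R" (3x3) and "t" (3): a world point X has camera coordinates R X + t. Camera axes: x right, y down, z forward; pixel columns grow to the right and rows downward; lengths in m; the calibration is good to about 2 mm. A picture is of the moment at which its call begins. calibration takes no time and is no camera call.
- job_done(): hands the job in, once; it reports no verdict.
The state is a dict: "time": time; "joint_pos": joint angles; "dq": joint speeds; "joint_torque": joint torques, N m; "tool_pos": TCP position; "eef_rot": TCP orientation; "contact_force": force on the tool from outside, world axes, zero at the start; "ft_torque": the same for the moment, N m; "grip_width": finger opening in m.
Only numpy, scipy, OpenCV 4.12 (cv2) and the standard library are available. Lean on these libraries where they do the work, as an engineer would, in place of code of your own. Each camera call takes 0.05 s, during which the arm holds its last target.

TASK

The upright of the small column stand leans out of true. Take the square by its blue grip, set its foot flat on the grey base plate and push it along the middle of the plate into the corner until its blade has brought the upright exactly square to the plate, both faces of the square touching, without pushing the upright over backwards or knocking the things around. Finish holding: keep gripping the square, pressing it firmly down on the plate and firmly against the upright, with only the square (not the gripper) touching the upright.

Things in the scene. Friction and masses are not known exactly. Their poses are not given: they have to be found in the camera images.
- square: Steel and aluminium square, loose, 0.16 kg, standing on its foot. Origin: underside, below the blue grip's centre; z up, x towards the heel end. Foot 110 x 26 x 18 mm (x -50 to +60). Blade at the heel: x +35 to +60, 10 mm thick in y, up to z = 75, outer edge flush with the foot's end. Blue grip: x -15 to +15, 16 mm thick in y, z 18 to 60; grasp from above across y.
- heel (a point): Lower outer edge of the square's heel, middle of its width: 60 mm along x from the square's origin, on the underside; axes as the square's.
- stand: Column stand, fixed to the bench: grey base plate 180 x 90 x 12 mm, its top 12 mm above the bench. Origin: on the bench under the centre of the plate; z up; x points along the plate from its free end to the upright. Two small dark pivot cheeks (to 31 mm above the bench, y 18 to 25 mm either side of the middle, x +44 to +70 mm) flank the foot of the upright.
- corner (a point): The corner where the upright's face meets the top of the plate: 45 mm along the stand's x, 12 mm above the bench, middle of the width; axes as the stand's. The pivot axis passes through it along y. Properly seated, the square's heel is here and the two frames agree; slide home lightly first (friction is about 0.6), then press down with 10 N or more, as the heel's friction on the upright carries part of it.
- upright_top (a point): Top edge of the upright's face that meets the square, middle of its width, 80 mm above the corner along the upright. The upright is an aluminium bar 20 x 30 mm (along and across the plate) with a black cap and a small black knob behind; its flat front face is 30 mm wide.
- upright_pivot (a joint): Lean of the upright in rad: 0 = exactly square to the plate, positive = its top leans towards the free end of the plate (at the start 0.07 to 0.16, so the top overhangs by up to 13 mm), negative = over backwards; stops at -0.15 and +0.25. The pivot is stiff: it stays where it is left and takes about 3 N at the top to move. No stop at 0.
- vial_1: White-capped glass vial with a green band, 41 mm wide, 75 mm tall, standing loose; origin under its centre. Bystander.
- vial_2: White-capped glass vial with a grey band, 41 mm wide, 75 mm tall, standing loose; origin under its centre. Bystander.
- beaker_1: Glass beaker, 71 mm wide, 86 mm tall, standing loose; origin under its centre. Bystander.
- tape_roll: Roll of green tape lying flat, 69 mm wide, 18 mm high, loose; origin under its centre. Bystander.

How it is judged:
By the outcome, as a careful person would: the job done as asked, in the order asked, and still so for the second after the job is handed in, while the arm keeps its last pose, push and grip.
It also fails if it takes over 54 s, if anything falls off the work surface, if the arm or the gripper's body presses on something with over 40 N, if the wrist force passes 120 N, or if a joint passes its speed limit or range.

## Working session

There is one attempt and no reset: what is moved stays moved. The work goes in short steps, Python scripts to look and compute and a tool call to move; the robot and the scene stay as the last step left them, time stands still between calls to the robot, and variables do not carry over. Pictures are saved under pics/ and viewed, and the job is handed in when it is done.

Besides the shell and the picture viewer there is one more tool, called after "Emit:" in YAML: its name, and indented under it one key for each argument. move_arm: Moves the arm, as the interface text tells. Its arguments: {"type":"object","properties":{"plan":{"type":"array"},"force":{"type":"number"}},"required":["plan"]}

```bash
mkdir -p pics; ls
python3 - <<'E'
from station import readout, vision, ctrl
import cv2,numpy as np
o=readout.get_obs()
for k,v in o.items(): print(k,np.round(v,4))
print(ctrl.hold_point_z,[a for a in dir(ctrl) if a[0]!='_'])
for n in("side","top"):
    im=vision.capture(n); cv2.imwrite(f"pics/{n}0.png",im[:,:,::-1]); c=vision.calibration(n)
    print(n,c['mtx'].tolist(),np.round(c['R'],4).tolist(),c['t'], -c['R'].T@c['t'])
E
```

```text
pics
time 0.0
joint_pos [ 1.1717  0.0528  1.4018 -0.      1.6886 -0.0703]
dq [ 0.0009  0.0001  0.0003  0.0014 -0.0043  0.0014]
joint_torque [-1.00000e-04 -3.81649e+01 -3.60189e+01 -0.00000e+00  6.00000e-03
 -0.00000e+00]
tool_pos [0.1694 0.4966 0.2305]
eef_rot [-1.5707e+00  1.5000e-03  1.2420e+00]
contact_force [ 0.6612  0.2477 -0.6214]
ft_torque [0.013  0.0073 0.0351]
grip_width 0.0856
-0.0187 ['MotionError', 'hold_point_z']
side [[505.8445761695523, 0.0, 320.13008600491565], [0.0, 505.8445761695523, 196.74181511658225], [0.0, 0.0, 1.0]] [[0.7744, -0.6325, 0.0138], [-0.5449, -0.6779, -0.4934], [0.3215, 0.3746, -0.8697]] [-0.39442771  0.33156246  0.93965021] [ 0.18405091 -0.37670927  0.9862377 ]
top [[499.534781623053, 0.0, 321.89663924008505], [0.0, 499.534781623053, 209.09325104402922], [0.0, 0.0, 1.0]] [[-0.0244, -0.9997, 0.0078], [-0.9916, 0.0232, -0.1273], [0.1271, -0.0109, -0.9918]] [0.00623934 0.51368281 0.91959792] [0.39262221 0.00428939 0.97744498]
```

View pics/side0.png

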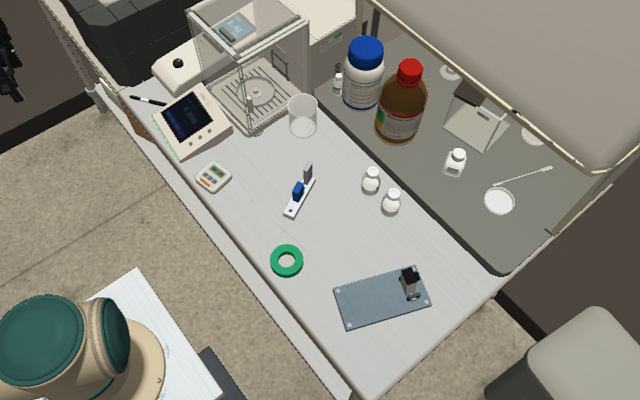

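View pics/top0.png

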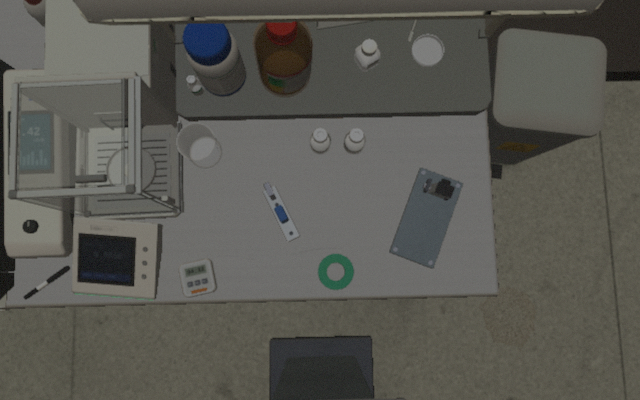

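Run:
```python
import cv2,numpy as np
s=cv2.imread('pics/side0.png');t=cv2.imread('pics/top0.png')
def z(im,x0,y0,w,h,f): return cv2.convertScaleAbs(cv2.resize(im[y0:y0+h,x0:x0+w],None,fx=f,fy=f,interpolation=cv2.INTER_CUBIC),alpha=1.3)
a=z(t,245,170,70,80,5);b=z(t,380,160,90,115,5)
A=np.zeros((575,800,3),np.uint8);A[:400,:350]=a;A[:575,350:800]=b;cv2.imwrite('pics/zt.png',A)
a=z(s,275,155,50,70,7);b=z(s,325,255,110,80,4)
A=np.zeros((490,800,3),np.uint8);A[:490,:350]=a;A[:320,350:790]=b;cv2.imwrite('pics/zs.png',A)
```

```text
(no output)
```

View pics/zt.png

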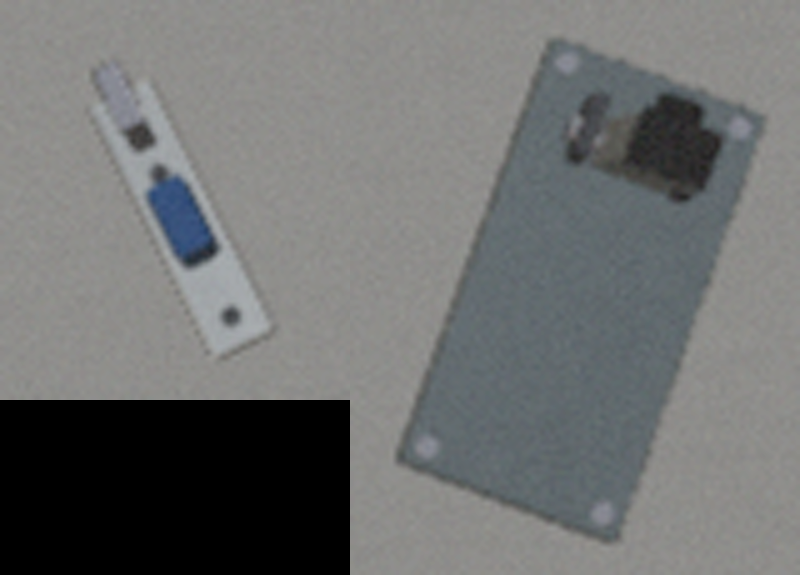

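View pics/zs.png

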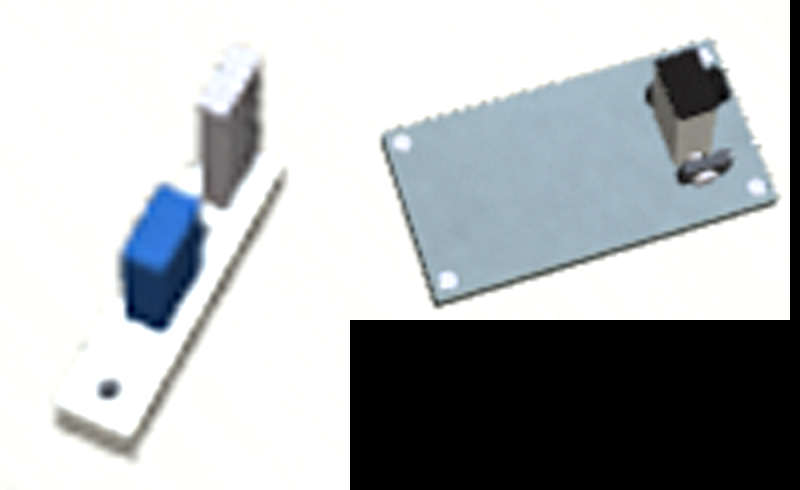

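```bash
cat > h.py <<'E'
import cv2,numpy as np
from station import vision
C={n:vision.calibration(n) for n in("side","top")}
def ray(n,p,z):
    c=C[n];R,t=np.array(c['R']),np.array(c['t']).ravel()
    d=R.T@np.linalg.inv(c['mtx'])@np.array([p[0],p[1],1.]);o=-R.T@t
    return o+d*(z-o[2])/d[2]
def proj(n,X):
    c=C[n];q=np.array(c['mtx'])@(np.array(c['R'])@X+np.array(c['t']).ravel());return q[:2]/q[2]
def plane(n,pts,z): return np.array([ray(n,p,z)[:2] for p in np.asarray(pts,float).reshape(-1,2)])
def rect(m):
    (c,wh,a)=cv2.minAreaRect((m*1000).astype(np.float32).reshape(-1,1,2)); return np.array(c),wh,a
def big(mask):
    cs,_=cv2.findContours(mask.astype(np.uint8),cv2.RETR_EXTERNAL,cv2.CHAIN_APPROX_NONE)
    return max(cs,key=cv2.contourArea)[:,0]
E
python3 - <<'E'
from h import *
for n in("top","side"):
    im=cv2.imread(f'pics/{n}0.png');hsv=cv2.cvtColor(im,cv2.COLOR_BGR2HSV).astype(int);H,S,V=hsv[...,0],hsv[...,1],hsv[...,2]
    roi=(slice(160,280),slice(380,470)) if n=="top" else (slice(250,340),slice(325,440))
    m=np.zeros(H.shape,bool);m[roi]=True
    b=im.astype(int)
    pm=m&(b[...,0]-b[...,2]>12)
    pm=cv2.morphologyEx(pm.astype(np.uint8),cv2.MORPH_CLOSE,np.ones((3,3)))
    c=big(pm);print(n,'plate',len(c),rect(plane(n,c,.012)))
    q=cv2.boxPoints(cv2.minAreaRect(plane(n,c,.012).astype(np.float32)));print(q.round(4).tolist())
    bl=(b[...,0]-b[...,2]>40);bl[:,:240]=0;bl[:,330:]=0;bl[:160]=0;bl[250:]=0
    c=big(bl);print('blue',cv2.contourArea(c),c.mean(0),rect(plane(n,c,.060)))
    # foot
    print(im[205,262],im[228,290],im[222,262], im[205,290], im[215,287])
    # vials: white caps
    g=(hsv[...,1]>120)&(abs(H-75)<15);g[:200]=0;
    c=big(g);print('tape',rect(plane(n,c,.018)))
E
```

```text
top plate 10 (array([ 424.06182861, -215.5909729 ]), (6.72322940826416, 4.313912391662598), 15.68565845489502)
[[0.420199990272522, -0.21439999341964722], [0.4214000105857849, -0.21860000491142273], [0.4278999865055084, -0.2168000042438507], [0.42669999599456787, -0.2125999927520752]]
blue 82.5 [280.45454545 212.75757576] (array([505.29125977,  70.75048065]), (26.708118438720703, 12.370122909545898), 25.521011352539062)
[111 111 111] [130 127 124] [108 110 109] [106 108 109] [114 111 106]
tape (array([396.15057373, -29.27058411]), (62.99593734741211, 64.33277130126953), 88.58785247802734)
side plate 281 (array([ 495.87304688, -210.06445312]), (87.69458770751953, 178.43569946289062), 67.66473388671875)
[[0.396699994802475, -0.2167000025510788], [0.5616999864578247, -0.28450000286102295], [0.5950999855995178, -0.20340000092983246], [0.4300000071525574, -0.1356000006198883]]
blue 140.0 [297.69565217 191.06521739] (array([498.08349609,  62.6921463 ]), (46.80122756958008, 22.423616409301758), 28.809898376464844)
[196 200 200] [195 200 200] [197 201 200] [233 231 226] [119 126 128]
tape (array([393.043396  , -31.84269333]), (70.76891326904297, 66.51618194580078), 79.19879150390625)
```

Run:
```python
from h import *
im=cv2.imread('pics/top0.png');b=cv2.GaussianBlur(im,(0,0),1.2).astype(int)
m=(b[...,0]-b[...,2]>5);m[:160]=0;m[280:]=0;m[:,:380]=0;m[:,470:]=0
m=cv2.morphologyEx(m.astype(np.uint8),cv2.MORPH_CLOSE,np.ones((9,9)))
c=big(m);print(cv2.contourArea(c),rect(plane('top',c,.012)));print(cv2.boxPoints(cv2.minAreaRect(plane('top',c,.012).astype(np.float32))).round(4).tolist())
# by-eye corners
A=np.array([[550,38],[765,118],[618,542],[398,460]])
P=plane('top',(A-[350,0])/5+[380,160],.012);print('plate eye',P.round(4).tolist(),P.mean(0))
e=(P[0]+P[1]-P[2]-P[3])/2;print(np.linalg.norm(e),np.degrees(np.arctan2(e[1],e[0])))
# square foot brightness mask
d=b.sum(2)/3
m=(d>118);m[:170]=0;m[250:]=0;m[:,:250]=0;m[:,310:]=0
bl=(b[...,0]-b[...,2]>15)&(np.arange(640)<310)&(np.arange(640)>250)
m=cv2.morphologyEx((m|bl).astype(np.uint8),cv2.MORPH_CLOSE,np.ones((5,5)))
c=big(m);print('foot',cv2.contourArea(c),rect(plane('top',c,.018)))
A=np.array([[218,357],[272,328],[93,105],[147,82]])
P=plane('top',A/5+[245,170],.018);print('foot eye',P.round(4).tolist())
e=(P[2]+P[3]-P[0]-P[1])/2;u=e/np.linalg.norm(e);print(np.linalg.norm(e),np.degrees(np.arctan2(e[1],e[0])),'tail',(P[0]+P[1])/2,'orig',(P[0]+P[1])/2+u*.05,P.mean(0)-u*.005)
# side: tail corners at z .018: zs crop (x/7+275,y/7+155)
P=plane('side',np.array([[57,405],[130,438],[285,172]])/7+[275,155],.018);print('side foot tl,tr,heel r',P.round(4).tolist())
e=P[2]-P[1];print(np.linalg.norm(e),np.degrees(np.arctan2(e[1],e[0])))
# grip top centre
print('grip top',plane('top',np.array([[178,212]])/5+[245,170],.060), plane('side',np.array([[163,228]])/7+[275,155],.060))
# blade top
print('blade top', plane('top',np.array([[108,68]])/5+[245,170],.075),plane('side',np.array([[230,80]])/7+[275,155],.075))
```

```text
3367.5 (array([ 496.35620117, -209.44125366]), (86.56343841552734, 175.73487854003906), 67.5899429321289)
[[0.3986000120639801, -0.2160000056028366], [0.5611000061035156, -0.28299999237060547], [0.5940999984741211, -0.2029000073671341], [0.43160000443458557, -0.13590000569820404]]
plate eye [[0.5943, -0.2018], [0.5604, -0.2848], [0.3964, -0.2182], [0.4299, -0.1348]] [ 0.49523535 -0.20990652]
0.17728476215635594 -22.132524743764165
foot 393.0 (array([508.58505249,  73.3266449 ]), (103.88494110107422, 22.31747817993164), 25.408403396606445)
foot eye [[0.4546, 0.0592], [0.4652, 0.0383], [0.5537, 0.1062], [0.5623, 0.0851]]
0.10871827013945184 25.56565807189735 tail [0.45990194 0.0487517 ] orig [0.5050065  0.07032895] [0.50442838 0.07005239]
side foot tl,tr,heel r [[0.4544, 0.0594], [0.4649, 0.0363], [0.5623, 0.0809]]
0.10708136806233624 24.62339281683774
grip top [[0.50582654 0.07073656]] [[0.50441558 0.06872447]]
blade top [[0.5577198  0.09453459]] [[0.54764229 0.09014723]]
```

```bash
cat >> h.py <<'E'
from station import readout
def st():
    o=readout.get_obs();p=np.array(o['tool_pos']);yw=o['eef_rot'][2]
    print('t %.2f'%o['time'],'p',p.round(4),'rpy',np.round(o['eef_rot'],4),'yaw%.2f'%np.degrees(yw),'F',np.round(o['contact_force'],2),'M',np.round(o['ft_torque'],2),'w %.4f'%o['grip_width']);return p,yw
def delta(tgt,yawd):
    p,yw=st();d=np.array(tgt)-p;c,s=np.cos(yw),np.sin(yw)
    print('rows xyz',[round(float(v),4) for v in(d@[c,s,0],-d[2],d@[-s,c,0])],'yaw frac',round(-((yawd-np.degrees(yw)+180)%360-180)/60,4))
E
python3 - <<'E'
from h import *
delta([.5047,.070,.15],115.4)
for nm,pt,ps in(('v1',(320,135),(371,172)),('v2',(355,134),(392,194))): print(nm,plane('top',[pt],.072),plane('side',[ps],.072))
print('beaker',plane('top',[(205,153)],.0), plane('side',[(303,128)],.0))
im=cv2.imread('pics/top0.png')[100:200,160:380];cv2.imwrite('pics/z2.png',cv2.convertScaleAbs(cv2.resize(im,None,fx=3.6,fy=3.6,interpolation=2),alpha=1.4))
E
```

```text
t 0.10 p [0.1694 0.4966 0.2306] rpy [-1.5707e+00  1.4000e-03  1.2420e+00] yaw71.16 F [-1.17  1.46  0.15] M [ 0.04 -0.02 -0.02] w 0.0856
rows xyz [-0.2955, 0.0806, -0.4551] yaw frac -0.7373
v1 [[ 0.64786767 -0.00548513]] [[ 0.64543074 -0.00397318]]
v2 [[ 0.64833377 -0.07077134]] [[ 0.64322167 -0.0718874 ]]
beaker [[0.63631699 0.22433055]] [[0.63757734 0.2227808 ]]
```

View pics/z2.png

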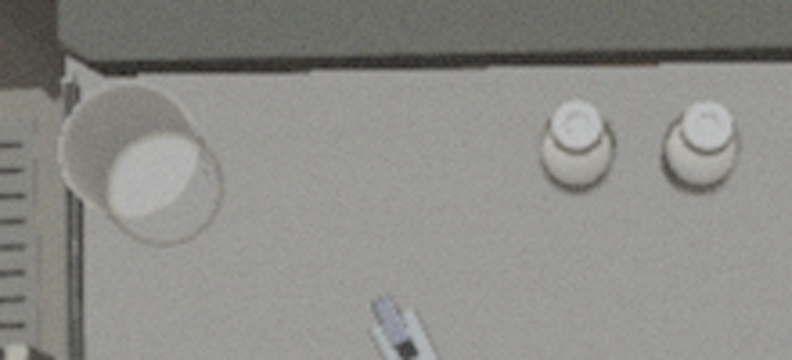

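Emit:
move_arm:
  plan:
    - [-0.02,0,-0.03,0,0]
    - [-0.042,0,-0.064,0,0]
    - [-0.063,0,-0.098,0,0]
    - [-0.085,0,-0.13,-0.05,0]
    - [-0.105,0,-0.163,-0.1,0]

```text
time: 0.52
tool_pos: [0.2903, 0.3432, 0.231]
eef_rot: [-1.571, 0.0, 1.35]
contact_force: [1.1, 0.1, 0.7]
grip_width: 0.0852
```

Run:
```python
from h import *
delta([.5047,.070,.15],115.4)
```

```text
t 0.52 p [0.2903 0.3432 0.231 ] rpy [-1.5705e+00  4.0000e-04  1.3496e+00] yaw77.33 F [1.13 0.08 0.69] M [ 0.09  0.01 -0.  ] w 0.0852
rows xyz [-0.2195, 0.081, -0.2691] yaw frac -0.6345
```

Emit:
move_arm:
  plan:
    - [-0.024,0.005,-0.029,-0.1,0]
    - [-0.048,0.01,-0.058,-0.2,0]
    - [-0.072,0.02,-0.088,-0.3,0]
    - [-0.095,0.03,-0.117,-0.4,0]
    - [-0.119,0.04,-0.146,-0.5,0]

```text
time: 0.93
tool_pos: [0.4022, 0.2007, 0.1927]
eef_rot: [-1.571, -0.0, 1.863]
contact_force: [0.1, -0.6, -0.5]
grip_width: 0.0853
```

Run:
```python
from h import *
delta([.5047,.070,.12],115.4)
```

```text
t 0.93 p [0.4022 0.2007 0.1927] rpy [-1.5709e+00 -1.0000e-04  1.8629e+00] yaw106.73 F [ 0.09 -0.58 -0.54] M [ 0.02 -0.02 -0.01] w 0.0853
rows xyz [-0.1547, 0.0727, -0.0606] yaw frac -0.1444
```

Emit:
move_arm:
  plan:
    - [-0.035,0.015,-0.014,-0.03,0]
    - [-0.07,0.03,-0.028,-0.06,0]
    - [-0.105,0.045,-0.042,-0.1,0]
    - [-0.14,0.06,-0.055,-0.13,0]
    - [-0.154,0.072,-0.06,-0.144,0]

```text
time: 1.35
tool_pos: [0.5039, 0.0681, 0.1195]
eef_rot: [-1.569, 0.0, 2.007]
contact_force: [0.5, -0.2, 0.2]
grip_width: 0.0853
```

Emit:
move_arm:
  plan:
    - [0,0,0,0,0]
    - [0,0,0,0,0]

```text
time: 1.52
tool_pos: [0.5021, 0.0711, 0.1201]
eef_rot: [-1.568, -0.001, 2.007]
contact_force: [0.3, 0.3, 0.5]
grip_width: 0.0856
```

Run:
```python
from h import *
delta([.5047,.070,.0235],115.4)
im=vision.capture('side');cv2.imwrite('pics/s1.png',im[:,:,::-1])
```

```text
t 1.52 p [0.5021 0.0711 0.1201] rpy [-1.5683e+00 -1.4000e-03  2.0065e+00] yaw114.97 F [0.33 0.29 0.51] M [0.02 0.01 0.02] w 0.0856
rows xyz [-0.0021, 0.0966, -0.0019] yaw frac -0.0072
```

View pics/s1.png

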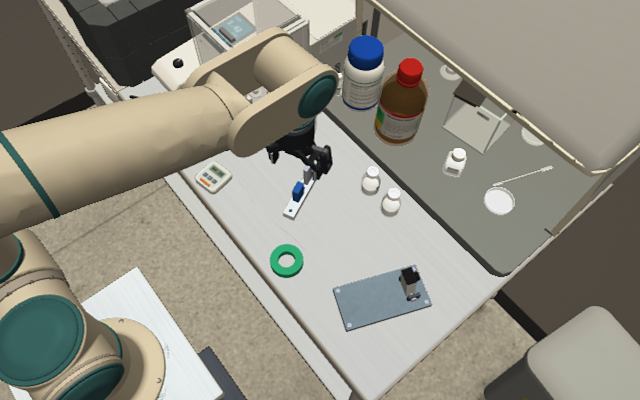

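The gripper (px ~305,150) is above the square (blue grip at ~298,191); the way down is clear.

Emit:
move_arm:
  plan:
    - [-0.001,0.02,-0.002,-0.007,0]
    - [-0.002,0.045,-0.002,-0.007,0]
    - [-0.002,0.07,-0.002,-0.007,0]
    - [-0.002,0.09,-0.002,-0.007,0]
    - [-0.002,0.097,-0.002,-0.007,0]

```text
time: 1.98
tool_pos: [0.5034, 0.0719, 0.0221]
eef_rot: [-1.568, -0.002, 2.018]
contact_force: [-0.1, 0.7, 0.1]
grip_width: 0.0854
```

Emit:
move_arm:
  plan:
    - [0,0,0,0,0]
    - [0,0,0,0,0]
    - [0,0,0,0,0]

```text
time: 2.23
tool_pos: [0.5064, 0.0712, 0.0263]
eef_rot: [-1.574, 0.001, 2.017]
contact_force: [0.8, -0.8, 0.1]
grip_width: 0.0854
```

Run:
```python
from h import *
delta([.5047,.070,.0235],115.4)
```

```text
t 2.23 p [0.5064 0.0712 0.0263] rpy [-1.5740e+00  1.1000e-03  2.0165e+00] yaw115.54 F [ 0.84 -0.78  0.09] M [-0.01  0.01 -0.  ] w 0.0854
rows xyz [-0.0003, 0.0028, 0.0021] yaw frac 0.0023
```

Emit:
move_arm:
  plan:
    - [0,0,0,0,0.3]
    - [0,0,0,0,0.6]
    - [0,0,0,0,1]
    - [0,0,0,0,1]
    - [0,0,0,0,1]
  force: 40

```text
time: 2.65
tool_pos: [0.5054, 0.0707, 0.0244]
eef_rot: [-1.571, 0.0, 2.016]
contact_force: [-1.0, 0.8, -0.4]
grip_width: 0.0258
```

Emit:
move_arm:
  plan:
    - [0,0,0,0,1]
    - [0,0,0,0,1]
    - [0,0,0,0,1]
    - [0,0,0,0,1]
    - [0,0,0,0,1]
  force: 90

```text
time: 3.07
tool_pos: [0.5055, 0.0706, 0.0245]
eef_rot: [-1.571, 0.0, 2.016]
contact_force: [-0.6, -0.6, 2.6]
grip_width: 0.0149
```

Run:
```python
from h import *
st()
im=vision.capture('side');cv2.imwrite('pics/s2.png',im[:,:,::-1]); st()
i=vision.capture('top');cv2.imwrite('pics/t2.png',i[:,:,::-1]);st()
a=cv2.resize(im[120:230,240:350],None,fx=3.6,fy=3.6,interpolation=2);b=cv2.resize(i[150:260,230:340],None,fx=3.6,fy=3.6,interpolation=2)
cv2.imwrite('pics/z3.png',cv2.convertScaleAbs(np.hstack([a,b])[:,:,::-1],alpha=1.2))
```

```text
t 3.07 p [0.5055 0.0706 0.0245] rpy [-1.5713e+00  2.0000e-04  2.0158e+00] yaw115.50 F [-0.64 -0.63  2.56] M [-0.1   0.06 -0.01] w 0.0149
t 3.12 p [0.5055 0.0706 0.0245] rpy [-1.5712e+00  2.0000e-04  2.0159e+00] yaw115.50 F [ 0.22 -0.1   3.41] M [-0.13  0.03 -0.04] w 0.0150
t 3.17 p [0.5055 0.0706 0.0245] rpy [-1.5713e+00  3.0000e-04  2.0159e+00] yaw115.50 F [ 0.14 -0.58  2.81] M [-0.13  0.08  0.03] w 0.0145
```

View pics/z3.png

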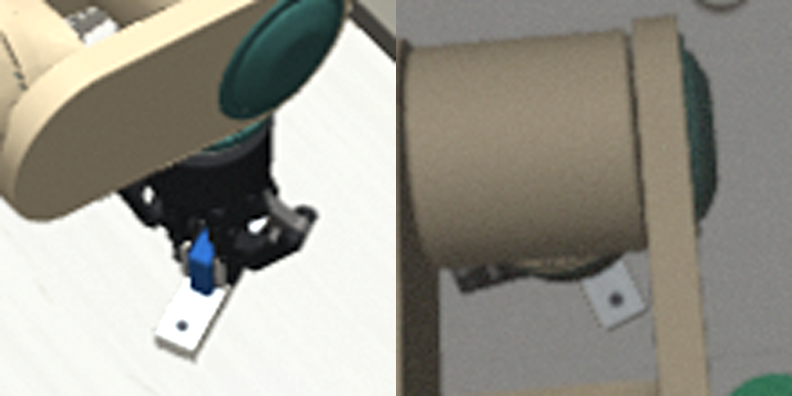

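Square held (opening 15 mm), standing flat. Lift and carry.

Emit:
move_arm:
  plan:
    - [0,-0.01,0,0,1]
    - [0,-0.025,0,0,1]
    - [0,-0.045,0,0,1]
    - [0,-0.065,0,0,1]
    - [0,-0.08,0,0,1]

```text
time: 3.58
tool_pos: [0.5053, 0.0708, 0.106]
eef_rot: [-1.571, -0.0, 2.016]
contact_force: [0.3, 0.3, -0.8]
grip_width: 0.015
```

Run:
```python
from h import *
delta([.4605,-.195,.105],67.65)
```

```text
t 3.58 p [0.5053 0.0708 0.106 ] rpy [-1.5714 -0.      2.016 ] yaw115.51 F [ 0.29  0.3  -0.78] M [ 0.01  0.01 -0.03] w 0.0150
rows xyz [-0.2206, 0.001, 0.1549] yaw frac 0.7977
```

Emit:
move_arm:
  plan:
    - [-0.015,-0.002,0.011,0.06,1]
    - [-0.035,-0.004,0.025,0.13,1]
    - [-0.06,-0.006,0.042,0.2,1]
    - [-0.085,-0.008,0.06,0.28,1]
    - [-0.11,-0.01,0.078,0.36,1]

```text
time: 4.0
tool_pos: [0.4815, -0.0631, 0.1144]
eef_rot: [-1.57, -0.0, 1.636]
contact_force: [0.6, 0.0, -0.6]
grip_width: 0.0149
```

Run:
```python
from h import *
delta([.4605,-.195,.105],67.65)
```

```text
t 4.00 p [ 0.4815 -0.0631  0.1144] rpy [-1.5702e+00 -5.0000e-04  1.6356e+00] yaw93.71 F [ 0.55  0.   -0.63] M [-0.03 -0.03 -0.05] w 0.0149
rows xyz [-0.1302, 0.0094, 0.0295] yaw frac 0.4344
```

Emit:
move_arm:
  plan:
    - [-0.03,0,0.007,0.1,1]
    - [-0.06,0,0.014,0.2,1]
    - [-0.09,0,0.02,0.3,1]
    - [-0.115,0.004,0.026,0.38,1]
    - [-0.13,0.008,0.03,0.434,1]

```text
time: 4.42
tool_pos: [0.4604, -0.1962, 0.1065]
eef_rot: [-1.571, 0.0, 1.178]
contact_force: [-0.2, 0.2, -1.7]
grip_width: 0.015
```

Emit:
move_arm:
  plan:
    - [0,0,0,0,1]
    - [0,0,0,0,1]
    - [0,0,0,0,1]
    - [0,0,0,0,1]

```text
time: 4.75
tool_pos: [0.4614, -0.193, 0.1065]
eef_rot: [-1.571, -0.0, 1.187]
contact_force: [0.7, 0.4, -2.0]
grip_width: 0.0152
```

Run:
```python
from h import *
delta([.4605,-.195,.105],67.65)
im=vision.capture('side');i=vision.capture('top');st()
cv2.imwrite('pics/s3.png',im[:,:,::-1]);cv2.imwrite('pics/t3.png',i[:,:,::-1])
a=cv2.resize(im[230:340,320:440],None,fx=3.3,fy=3.3,interpolation=2);b=cv2.resize(i[160:270,360:480],None,fx=3.3,fy=3.3,interpolation=2)
cv2.imwrite('pics/z4.png',cv2.convertScaleAbs(np.hstack([a,b])[:,:,::-1],alpha=1.2))
```

```text
t 4.75 p [ 0.4614 -0.193   0.1065] rpy [-1.5709e+00 -4.0000e-04  1.1866e+00] yaw67.98 F [ 0.71  0.41 -1.99] M [-0.03  0.04 -0.04] w 0.0152
rows xyz [-0.0022, 0.0015, 0.0001] yaw frac 0.0056
t 4.85 p [ 0.4615 -0.1931  0.1065] rpy [-1.5711e+00 -2.0000e-04  1.1864e+00] yaw67.97 F [ 0.59  0.2  -1.02] M [0.01 0.06 0.01] w 0.0146
```

View pics/z4.png

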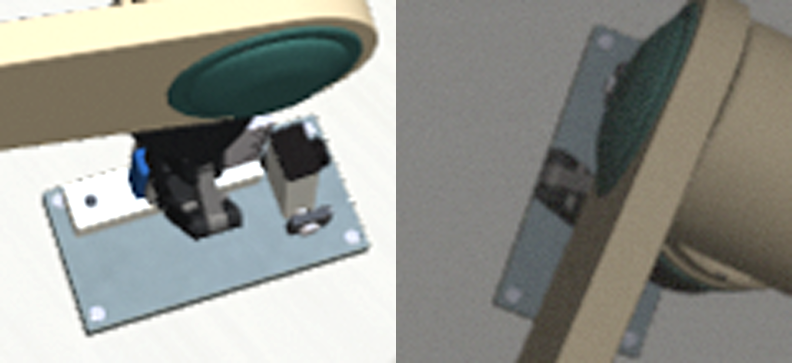

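Emit:
move_arm:
  plan:
    - [-0.001,0.01,0,0.006,1]
    - [-0.002,0.025,0,0.006,1]
    - [-0.002,0.04,0,0.006,1]
    - [-0.002,0.05,0,0.006,1]
    - [-0.002,0.06,0,0.006,1]

```text
time: 5.27
tool_pos: [0.4601, -0.1954, 0.0449]
eef_rot: [-1.57, -0.0, 1.179]
contact_force: [0.2, -0.1, -0.7]
grip_width: 0.0149
```

Emit:
move_arm:
  plan:
    - [0,0,0,0,1]
    - [0,0,0,0,1]
    - [0,0,0,0,1]
    - [0,0,0,0,1]

```text
time: 5.6
tool_pos: [0.461, -0.1961, 0.0472]
eef_rot: [-1.573, 0.0, 1.178]
contact_force: [-0.2, -0.1, -0.8]
grip_width: 0.0148
```

Run:
```python
from h import *
p,yw=st()
im=vision.capture('side');cv2.imwrite('pics/s4.png',im[:,:,::-1])
delta([.4605,-.195,.0365],67.65)
y=yw-np.pi/2;u=np.array([np.cos(y),np.sin(y),0]);v=np.array([-u[1],u[0],0])
zo=p[2]-.0245;o=np.array([p[0],p[1],zo])-.001*u
out=cv2.resize(im[220:350,320:440],None,fx=4.5,fy=4.5,interpolation=2)[:,:,::-1].copy()
for X in [(-.05,.013,.018),(-.05,-.013,.018),(-.05,-.013,0),(.06,-.013,.018),(.06,-.005,.075)]:
    q=(proj('side',o+u*X[0]+v*X[1]+np.array([0,0,X[2]]))-[320,220]+.5)*4.5; print(X,q.round(1)); cv2.circle(out,tuple(int(a) for a in q),2,(0,0,255),-1)
cv2.imwrite('pics/z5.png',out)
```

```text
t 5.60 p [ 0.461  -0.1961  0.0472] rpy [-1.5726  0.      1.1782] yaw67.50 F [-0.22 -0.08 -0.8 ] M [-0.03  0.03 -0.01] w 0.0148
t 5.65 p [ 0.461  -0.1961  0.0471] rpy [-1.5725  0.      1.1781] yaw67.50 F [-0.56 -0.37 -1.64] M [ 0.04 -0.06  0.  ] w 0.0150
rows xyz [0.0008, 0.0106, 0.0008] yaw frac -0.0025
(-0.05, 0.013, 0.018) [ 83.5 351.3]
(-0.05, -0.013, 0.018) [102.1 408.2]
(-0.05, -0.013, 0) [100.  420.7]
(0.06, -0.013, 0.018) [344.6 337.2]
(0.06, -0.005, 0.075) [357.6 274.1]
```

View pics/z5.png

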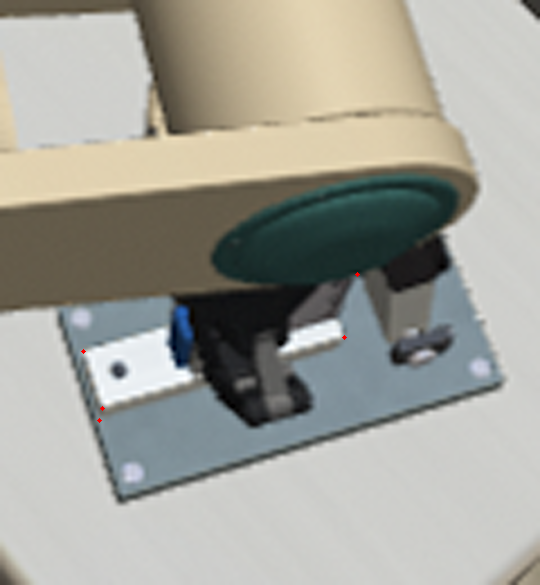

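Foot tail (z5 px 85–102, 350–408) agrees with the prediction, on the plate's midline, ~11 mm above it. Set down.

Emit:
move_arm:
  plan:
    - [0,0.004,0,0,1]
    - [0,0.007,0,0,1]
    - [0,0.009,0,0,1]
    - [0,0.0105,0,0,1]
    - [0,0.0105,0,0,1]

```text
time: 6.07
tool_pos: [0.4603, -0.1958, 0.0365]
eef_rot: [-1.57, -0.0, 1.178]
contact_force: [-4.7, 2.6, 6.2]
grip_width: 0.0152
```

Emit:
move_arm:
  plan:
    - [0,0,0,0,1]
    - [0,0,0,0,1]

```text
time: 6.23
tool_pos: [0.4604, -0.1958, 0.0365]
eef_rot: [-1.571, -0.0, 1.178]
contact_force: [-4.4, 1.6, 7.1]
grip_width: 0.015
```

Run:
```python
from h import *
st()
vision.capture('side');st()
```

```text
t 6.23 p [ 0.4604 -0.1958  0.0365] rpy [-1.5705 -0.      1.1782] yaw67.51 F [-4.42  1.61  7.09] M [ 0.32  0.68 -0.02] w 0.0150
t 6.28 p [ 0.4604 -0.1958  0.0365] rpy [-1.5706 -0.      1.1782] yaw67.50 F [-5.19  2.28  6.89] M [ 0.33  0.65 -0.01] w 0.0149
```

Run:
```python
from h import *
p,yw=st()
im=vision.capture('side')[:,:,::-1];cv2.imwrite('pics/s5.png',im)
y=yw-np.pi/2;u=np.array([np.cos(y),np.sin(y),0]);v=np.array([-u[1],u[0],0])
o=np.array([p[0],p[1],.012])-.001*u
f=6
def crop(i): return cv2.resize(i[255:325,375:440],None,fx=f,fy=f,interpolation=2)
b=crop(im).copy();a=crop(cv2.imread('pics/side0.png'))
def dot(img,X,c):
    q=(proj('side',X)-[375,255]+.5)*f;cv2.circle(img,tuple(int(k) for k in q),2,c,-1)
for X in [(.06,-.013,.018),(.06,-.005,.075),(.06,.005,.075),(.035,-.005,.075)]: dot(b,o+u*X[0]+v*X[1]+np.array([0,0,X[2]]),(0,0,255))
yp=np.radians(-22.35);U=np.array([np.cos(yp),np.sin(yp),0]);V=np.array([-U[1],U[0],0]);c=np.array([.496,-.2097,.012])+.045*U
for th,col in((0,(0,255,0)),(.1,(255,255,0)),(.16,(255,0,255))):
  for s in(-.015,.015):
    for img in(a,b):
      dot(img,c+V*s,col); dot(img,c+V*s+.08*(np.array([0,0,np.cos(th)])-U*np.sin(th)),col)
cv2.imwrite('pics/z6.png',np.hstack([a,b]))
print('o in plate',(o-np.array([.496,-.2097,.012]))@U,(o-np.array([.496,-.2097,.012]))@V)
```

```text
t 6.28 p [ 0.4604 -0.1958  0.0365] rpy [-1.5706 -0.      1.1782] yaw67.50 F [-5.19  2.28  6.89] M [ 0.33  0.65 -0.01] w 0.0149
o in plate -0.03923010594297717 -0.0006867963121547122
```

View pics/z6.png

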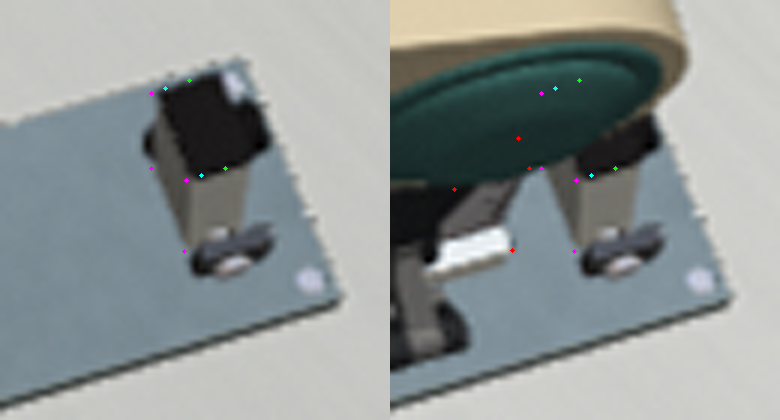

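No contact yet: upright unchanged from the start, blade (z6 px ~530,168) short of it. Slide along −z (towards the upright), lightly.

Emit:
move_arm:
  plan:
    - [0,-0.0004,-0.002,-0.002,1]
    - [0.0005,-0.0004,-0.004,-0.002,1]
    - [0.0005,-0.0004,-0.006,-0.002,1]
    - [0.0005,-0.0004,-0.008,-0.002,1]
    - [0.0005,-0.0004,-0.01,-0.002,1]

```text
time: 6.75
tool_pos: [0.47, -0.1992, 0.0365]
eef_rot: [-1.57, -0.0, 1.18]
contact_force: [-4.6, 1.9, 6.2]
grip_width: 0.015
```

```bash
cat >> h.py <<'E'
def pf():
    p,yw=st();o=readout.get_obs();F=np.array(o['contact_force']);M=np.array(o['ft_torque'])
    yp=np.radians(-22.35);U=np.array([np.cos(yp),np.sin(yp),0]);V=np.array([-U[1],U[0],0])
    d=p-.001*U-np.array([.496,-.2097,0])
    print('heel gap mm %.2f lat %.2f'%(1000*(-.015-d@U),1000*(d@V)),'F u,v,z %.2f %.2f %.2f'%(F@U,F@V,F[2]),'M u,v,z %.2f %.2f %.2f'%(M@U,M@V,M[2]))
E
python3 -c "from h import *;pf()"
```

```text
t 6.75 p [ 0.47   -0.1992  0.0365] rpy [-1.5704e+00 -1.0000e-04  1.1802e+00] yaw67.62 F [-4.64  1.9   6.15] M [0.29 0.65 0.01] w 0.0150
heel gap mm 14.09 lat -0.17 F u,v,z -5.01 -0.01 6.15 M u,v,z 0.02 0.71 0.01
```

Emit:
move_arm:
  plan:
    - [0,-0.0003,-0.001,0,1]
    - [0,-0.0003,-0.002,0,1]
    - [0,-0.0003,-0.003,0,1]
    - [0,-0.0003,-0.004,0,1]
    - [0,-0.0003,-0.005,0,1]

```text
time: 7.17
tool_pos: [0.4739, -0.2008, 0.0365]
eef_rot: [-1.569, -0.0, 1.18]
contact_force: [-8.4, 3.3, 7.4]
grip_width: 0.0149
```

```bash
python3 -c "from h import *;pf()"
```

```text
t 7.17 p [ 0.4739 -0.2008  0.0365] rpy [-1.5687e+00 -1.0000e-04  1.1803e+00] yaw67.63 F [-8.43  3.32  7.38] M [ 0.45  1.01 -0.  ] w 0.0149
heel gap mm 9.83 lat -0.17 F u,v,z -9.06 -0.13 7.38 M u,v,z 0.04 1.11 -0.00
```

Emit:
move_arm:
  plan:
    - [0,0,-0.001,0,1]
    - [0,0,-0.002,0,1]
    - [0,0,-0.003,0,1]
    - [0,0,-0.004,0,1]
    - [0,0,-0.004,0,1]

```text
time: 7.58
tool_pos: [0.4779, -0.2024, 0.0365]
eef_rot: [-1.57, -0.0, 1.18]
contact_force: [-5.6, 3.0, 5.3]
grip_width: 0.0152
```

```bash
python3 -c "from h import *;pf()"
```

```text
t 7.58 p [ 0.4779 -0.2024  0.0365] rpy [-1.5695e+00 -1.0000e-04  1.1802e+00] yaw67.62 F [-5.6   3.04  5.32] M [ 0.35  0.84 -0.02] w 0.0152
heel gap mm 5.53 lat -0.14 F u,v,z -6.33 0.68 5.32 M u,v,z 0.01 0.91 -0.02
```

Emit:
move_arm:
  plan:
    - [0,0,-0.0008,0,1]
    - [0,0,-0.0016,0,1]
    - [0,0,-0.0024,0,1]
    - [0,0,-0.003,0,1]
    - [0,0,-0.003,0,1]

```text
time: 8.0
tool_pos: [0.4806, -0.2036, 0.0365]
eef_rot: [-1.57, -0.0, 1.18]
contact_force: [-5.5, 3.2, 6.1]
grip_width: 0.0148
```

```bash
python3 -c "
from h import *;pf()
im=vision.capture('side')[:,:,::-1];cv2.imwrite('pics/s6.png',im);cv2.imwrite('pics/z7.png',cv2.resize(im[250:330,340:440],None,fx=7,fy=7,interpolation=2))"
```

```text
t 8.00 p [ 0.4806 -0.2036  0.0365] rpy [-1.5695e+00 -1.0000e-04  1.1802e+00] yaw67.62 F [-5.47  3.24  6.08] M [0.38 0.79 0.01] w 0.0148
heel gap mm 2.57 lat -0.20 F u,v,z -6.29 0.92 6.08 M u,v,z 0.05 0.88 0.01
```

View pics/z7.png

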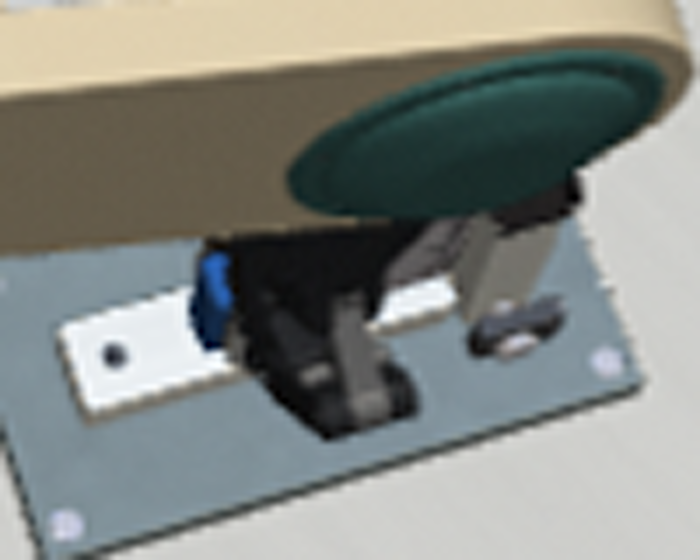

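Emit:
move_arm:
  plan:
    - [0,0,-0.0004,0,1]
    - [0,0,-0.0008,0,1]
    - [0,0,-0.0012,0,1]
    - [0,0,-0.0016,0,1]

```text
time: 8.38
tool_pos: [0.482, -0.2041, 0.0365]
eef_rot: [-1.569, -0.0, 1.18]
contact_force: [-6.5, 2.2, 6.7]
grip_width: 0.015
```

```bash
python3 -c "from h import *;pf()"
```

```text
t 8.38 p [ 0.482  -0.2041  0.0365] rpy [-1.5694e+00 -1.0000e-04  1.1803e+00] yaw67.62 F [-6.54  2.22  6.69] M [0.39 0.82 0.04] w 0.0150
heel gap mm 1.05 lat -0.17 F u,v,z -6.90 -0.43 6.69 M u,v,z 0.05 0.91 0.04
```

Emit:
move_arm:
  plan:
    - [0,0,-0.0004,0,1]
    - [0,0,-0.0008,0,1]

```text
time: 8.55
tool_pos: [0.4827, -0.2045, 0.0365]
eef_rot: [-1.569, -0.0, 1.18]
contact_force: [-6.7, 1.4, 6.6]
grip_width: 0.0149
```

```bash
python3 -c "from h import *;pf()"
```

```text
t 8.55 p [ 0.4827 -0.2045  0.0365] rpy [-1.5694e+00 -1.0000e-04  1.1802e+00] yaw67.62 F [-6.68  1.43  6.61] M [0.38 0.85 0.08] w 0.0149
heel gap mm 0.26 lat -0.19 F u,v,z -6.72 -1.22 6.61 M u,v,z 0.03 0.93 0.08
```

Emit:
move_arm:
  plan:
    - [0,0,-0.0004,0,1]
    - [0,0,-0.0008,0,1]

```text
time: 8.72
tool_pos: [0.4833, -0.2046, 0.0365]
eef_rot: [-1.569, -0.0, 1.18]
contact_force: [-9.7, 4.9, 9.0]
grip_width: 0.0149
```

```bash
python3 -c "from h import *;pf()"
```

```text
t 8.72 p [ 0.4833 -0.2046  0.0365] rpy [-1.5688e+00 -1.0000e-04  1.1803e+00] yaw67.62 F [-9.69  4.94  8.99] M [ 0.54  1.23 -0.02] w 0.0149
heel gap mm -0.34 lat -0.15 F u,v,z -10.84 0.88 8.99 M u,v,z 0.03 1.35 -0.02
```

Emit:
move_arm:
  plan:
    - [0,0,-0.0004,0,1]
    - [0,0,-0.0008,0,1]

```text
time: 8.88
tool_pos: [0.4833, -0.2047, 0.0365]
eef_rot: [-1.567, -0.0, 1.18]
contact_force: [-13.7, 5.7, 13.3]
grip_width: 0.015
```

```bash
python3 -c "from h import *;pf()"
```

```text
t 8.88 p [ 0.4833 -0.2047  0.0365] rpy [-1.5666e+00 -1.0000e-04  1.1802e+00] yaw67.62 F [-13.67   5.73  13.3 ] M [0.83 1.96 0.04] w 0.0150
heel gap mm -0.36 lat -0.18 F u,v,z -14.82 0.10 13.30 M u,v,z 0.02 2.13 0.04
```

Emit:
move_arm:
  plan:
    - [0,0.0004,0,0,1]
    - [0,0.0008,0,0,1]
    - [0,0.001,0,0,1]
    - [0,0.001,0,0,1]

```text
time: 9.22
tool_pos: [0.4834, -0.2047, 0.0365]
eef_rot: [-1.567, -0.0, 1.18]
contact_force: [-17.6, 6.9, 18.5]
grip_width: 0.0147
```

```bash
python3 -c "
from h import *;pf()
im=vision.capture('side')[:,:,::-1];cv2.imwrite('pics/s7.png',im);cv2.imwrite('pics/z8.png',cv2.resize(im[250:330,340:440],None,fx=7,fy=7,interpolation=2))"
```

```text
t 9.22 p [ 0.4834 -0.2047  0.0365] rpy [-1.5667e+00 -1.0000e-04  1.1804e+00] yaw67.63 F [-17.57   6.85  18.47] M [1.01 2.32 0.01] w 0.0147
heel gap mm -0.39 lat -0.14 F u,v,z -18.86 -0.34 18.47 M u,v,z 0.05 2.53 0.01
```

View pics/z8.png

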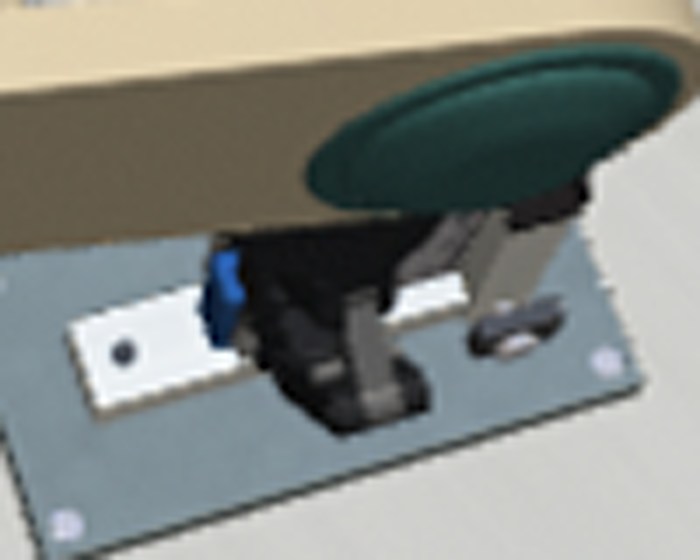

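Heel is against the upright and TCP height equals bench-grasp height +12.0 mm, so the foot is flat. Press a bit more and check stability.

Emit:
move_arm:
  plan:
    - [0,0.0005,0,0,1]
    - [0,0.001,0,0,1]
    - [0,0.001,0,0,1]
    - [0,0.001,0,0,1]
    - [0,0.001,0,0,1]

```text
time: 9.68
tool_pos: [0.4834, -0.2047, 0.0365]
eef_rot: [-1.567, -0.0, 1.18]
contact_force: [-21.5, 9.8, 25.0]
grip_width: 0.0149
```

```bash
python3 -c "
from h import *;pf();print(readout.get_obs()['tool_pos'])"
```

```text
t 9.68 p [ 0.4834 -0.2047  0.0365] rpy [-1.5667 -0.      1.1804] yaw67.63 F [-21.53   9.75  25.04] M [ 1.28  2.95 -0.03] w 0.0149
heel gap mm -0.39 lat -0.15 F u,v,z -23.62 0.83 25.04 M u,v,z 0.06 3.21 -0.03
[ 0.48335211 -0.20465939  0.03648034]
```

Emit:
move_arm:
  plan:
    - [0,0,0,0,1]
    - [0,0,0,0,1]
    - [0,0,0,0,1]
    - [0,0,0,0,1]
    - [0,0,0,0,1]

```text
time: 10.1
tool_pos: [0.4833, -0.2047, 0.0364]
eef_rot: [-1.567, -0.0, 1.18]
contact_force: [-21.5, 8.9, 26.7]
grip_width: 0.0148
```

```bash
python3 -c "
from h import *;pf();print(readout.get_obs()['tool_pos'])"
```

```text
t 10.10 p [ 0.4833 -0.2047  0.0364] rpy [-1.5667 -0.      1.1804] yaw67.63 F [-21.54   8.89  26.69] M [ 1.34  2.92 -0.03] w 0.0148
heel gap mm -0.36 lat -0.16 F u,v,z -23.30 0.03 26.69 M u,v,z 0.13 3.21 -0.03
[ 0.48332689 -0.20466491  0.03644793]
```

Run:
```python
from h import *
im=vision.capture('side')[:,:,::-1].copy();cv2.imwrite('pics/s8.png',im)
yp=np.radians(-22.35);U=np.array([np.cos(yp),np.sin(yp),0]);V=np.array([-U[1],U[0],0]);c=np.array([.496,-.2097,.012])+.045*U
f=9;b=cv2.resize(im[255:315,365:440],None,fx=f,fy=f,interpolation=2)
for th,col in((0,(0,255,0)),(.05,(0,0,255)),(-.05,(255,0,255))):
  for du in(0,.02):
    q=(proj('side',c-V*.015+U*du*np.cos(th)+U*0+np.array([0,0,du*np.sin(th)])+.08*(np.array([0,0,np.cos(th)])-U*np.sin(th)))-[365,255]+.5)*f
    cv2.circle(b,tuple(int(k) for k in q),3,col,-1)
a=cv2.resize(im,(640,400));cv2.imwrite('pics/z9.png',b);pf()
```

```text
t 10.15 p [ 0.4834 -0.2047  0.0365] rpy [-1.5668 -0.      1.1803] yaw67.63 F [-21.7    9.39  25.63] M [ 1.29  2.95 -0.  ] w 0.0151
heel gap mm -0.41 lat -0.17 F u,v,z -23.65 0.44 25.63 M u,v,z 0.07 3.22 -0.00
```

View pics/z9.png

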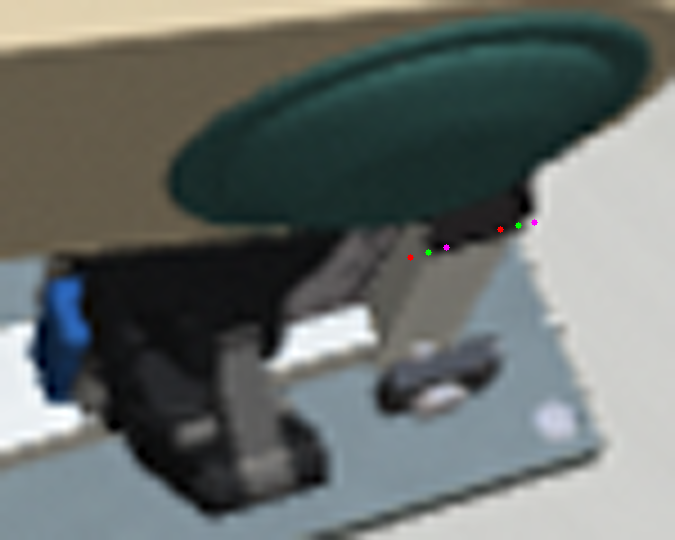

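View pics/s8.png

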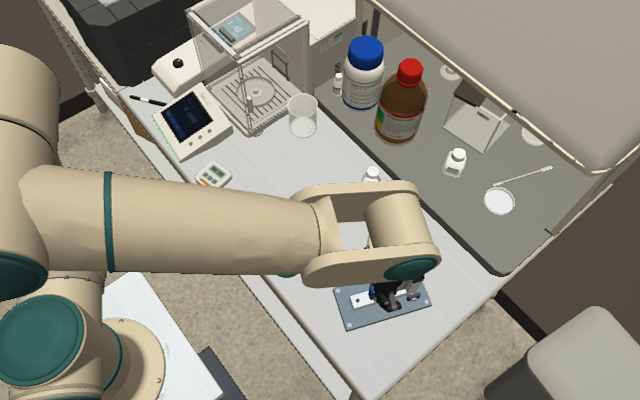

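The upright's cap edge (z9 px 428,252 to 518,226) lies on the points computed for zero lean. The blade is against the face, the gripper stays clear of the upright, and nothing visible has been disturbed. I'm handing in.

```bash
python3 -c "
from station import job_done
print(job_done())
from h import *;pf()"
```

```text
the job is handed in; nothing more can be done
None
the job is handed in; nothing more can be done
```

I gripped the square by its blue grip and set its foot on the middle of the plate. I then slid it lightly home until it stopped against the upright, pressed down, and handed in at about 10 s while still holding.

What the last checks showed, just before handing in:
- **Push:** about 26 N down on the plate and about 23 N towards the upright. Both were steady over a 0.4 s hold.
- **Foot flat:** the tool stood 12.0 mm (the plate's thickness) above its height when it gripped the square on the bench.
- **Upright square:** its cap edge in the side image matched the points computed for zero lean. I judge that good to only about 0.01–0.02 rad.
- **Surroundings:** I saw nothing disturbed, but the arm hid one vial and most of the tape roll in the last picture, and I took no final top view.

Two small readings did not fit exactly. The heel stopped 0.4 mm past the corner position I had computed, which is within camera calibration. The tool also tilted about 4 mrad under load, but the height reading does not suggest the foot lifted.

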